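Drive home the locking peg of a plant press with a mallet

TASK

Lock the plant press: draw the rubber mallet out of its wooden sleeve by the head and stand it on the table the way it stood, then let go and take it again by its handle, and drive the press's red sprung peg fully home with brisk blows of the mallet (struck, not slowly pressed, and not pushed with the gripper). Afterwards stand the mallet upright on the table on its round striking face and let go; leave the other things on the table where they are.

Things in the scene. Friction and masses are not known exactly. Their poses are not given: they have to be found in the camera images.
- mallet: mallet: black rubber cylindrical head (48 mm diameter, 70 mm tall, dark steel band) standing on a round face, and a level wooden handle; 0.3 kg, most of it in the head. Origin: centre of the lower round face, the striking face; z up along the head, +x along the handle, whose far end is 135 mm from the origin
- mallet_handle: the mallet's wooden handle with a blue end, part of the mallet: flat-sided bar 20 mm wide (along y) and 26 mm tall, free from 24 mm to 135 mm from the head's axis. Origin: on the head's axis, at the handle's mid-height, 45 mm above the striking face; +x along the handle to its free end
- holder: fixed wooden sleeve, 104 mm long (x), 94 mm wide at its feet, 76 mm tall, covering the mallet's handle except at its open mouth (-x side). Origin: centre of its underside; +x runs into the sleeve. The mallet's head axis starts 95 mm from the origin, outside the mouth. Ceiling 66 mm high: lift the mallet at most 6 mm until drawn about 100 mm along -x
- press: fixed plywood plant press, 120 mm (x) by 140 mm (y), 46 mm tall, with a dark wooden crossbar along y whose top is 58 mm high and a brass collar 62 mm high in the middle. Origin: centre of its underside on the table. It carries the red peg at its centre
- peg_top (a point): centre of the top of the red peg's round cap (34 mm diameter, 10 mm thick); 92 mm above the table when fully up, 72 mm when fully home
- peg (a joint): travel of the sprung red peg, m: 0 fully up, 0.020 fully home (cap resting on the brass collar). It needs about 6 to 8 N to move and stays where it is left
- tape_roll: roll of brown tape, 93 mm diameter, 48 mm tall, bystander; origin centre of its underside
- magnifier: hand lens, black handle, 170 mm long, lying flat, bystander; origin centre of its underside
- petri_dish: clear petri dish with seeds, 92 mm diameter, 14 mm tall, bystander; origin centre of its underside
- beaker: clear plastic beaker, 73 mm diameter, 76 mm tall, bystander; origin centre of its underside

How it is judged:
By the outcome, as a careful person would: the job done as asked, in the order asked, and still so for the second after the job is handed in, with the robot touching nothing.
It also fails if it takes over 56 s, if anything falls off the work surface, if the arm or the gripper's body presses on something with over 40 N, if the wrist force passes 120 N, or if a joint passes its speed limit or range.

ROBOT

A 7-joint arm with a two-finger parallel gripper is mounted at the origin on a cart in front of the work surface, level with it; the furniture and walls round the work are solid. World frame = base frame: x ahead of the robot, y to its left, z up, the work surface at z = 0. Lengths are in m, angles in rad, forces in N, time in s.
With the tool pointing down it reaches from about 0.4 to 0.875 m from the base axis. Payload 6.5 kg.
Tool frame: the origin (TCP) lies at the very end of the fingers, on their centre line; the grasp point (between the pads) lies r.hold_point_z behind it (r.hold_point_z is the distance from the TCP to the grasp point, in m); z points along the fingers, y is the line along which they close (so a half turn about z gives the same grasp; the last joint's range is limited). The gripper opens to 88 mm and grips with 3 to 60 N. Pads are 18 mm wide; open, the fingers measure 123 mm over their backs; the gripper's body (75 mm by 187 mm) begins 45 mm behind the grasp point.
Start: joints at [1.243, 0.536, -0.004, 1.538, 0.003, 1.067, -0.071], TCP at [0.168, -0.628, 0.239] pointing down, gripper open.
Joint ranges: [-2.7, 2.7], [-0.37, 2.16], [-1.27, 1.26], [0.24, 2.4], [-1.31, 4.45], [0.19, 1.91], [-2.76, 2.76]. Speed limits (rad/s): [2.39, 2.39, 3.14, 3.14, 3.14, 3.14, 3.14].

INTERFACE

Orientations are given as [roll, pitch, yaw] about the fixed x, y, z axes, in that order (R = Rz(yaw) Ry(pitch) Rx(roll)).
In Python, from workcell import r gives the robot as it stands.
- The arm moves only by the tool move_arm, never from a script. Its argument "steps" is a list of rows, each a list of 7 numbers: the shift along the tool's x, y, z in mm, then the turn, a rotation vector about the tool's x, y, z in rad, then the closure, from -1 (fully open) to 1 (shut). A call has 1 to 20 rows; each row is the pose to reach, as a shift and turn from the pose commanded when the call began, along the tool's axes at that moment; what a row does not reach only later rows make up. A row lasts 1/10 s, in which the tool goes at most 50 mm and 8.59 degrees, less where a joint would pass 70% of its speed; a pose out of reach is approached as far as the arm can. A call with a gripper value outside its range is refused whole. The fingers move at their own pace and stop on an object; "force" is the grip in N (left out, the last holds). Time passes only in rows, so rows that repeat a pose let the fingers close. It gives the time, the measured TCP pose, the force, the opening and the grip force at its end, in the units of the state.
- r.observe(): the state, without advancing time (a new reading comes with each control period).
- r.read_camera(name): name is "scene" or "top" or "wrist"; returns the picture (480x640x3 uint8, red, green, blue); there is no depth.
- r.get_calibration(name): a dict with "fov_y" (degrees; the focal length in pixels is half the picture's height over the tangent of half this angle, whatever the lens; pixels are square), "cx", "cy" (the principal point, pixels), "R" (3x3) and "t" (3): a world point X has camera coordinates R X + t. Camera axes: x right, y down, z forward; pixel columns grow to the right and rows downward; lengths in m; the calibration is good to about 2 mm. A picture is of the moment at which its call begins: read the wrist's pose just before it. get_calibration takes no time and is no camera call; for the wrist camera it gives the pose at the moment of the call.
- r.close_job(): hands the job in; it is judged then, once.
The state is a dict: "t": time; "qpos": joint angles; "joint_velocities": joint speeds; "tau": joint torques, N m; "position": TCP position; "eef_rot": TCP orientation; "contact_force": force on the tool from outside, world axes, zero at the start; "torque": the same for the moment, N m; "finger_gap": finger opening in m; "finger_force": force on a finger pad.
Only numpy, scipy, OpenCV 4.12 (cv2) and the standard library are available. Lean on these libraries where they do the work, as an engineer would, in place of code of your own. Each camera call takes 0.05 s, during which the arm holds its last target. There are 200 camera calls.

## Working session

There is one attempt and no reset: what is moved stays moved. The work goes in short steps, Python scripts to look and compute and a tool call to move; the robot and the scene stay as the last step left them, time stands still between calls to the robot, and variables do not carry over. Pictures are saved under pics/ and viewed, at most 10 in all, crops included, and the job is handed in when it is done.

Besides the shell and the picture viewer there is one more tool, called after "Request:" in YAML: its name, and indented under it one key for each argument. move_arm: Moves the arm, as the interface text tells. Its arguments: {"type":"object","properties":{"steps":{"type":"array","items":{"type":"array","items":{"type":"number"}}},"force":{"type":"number"}},"required":["steps"]}

```bash
ls; mkdir -p pics
python3 - <<'E'
from workcell import r
import cv2,numpy as np
s=r.observe();print(s, r.hold_point_z)
for n in("scene","top"):
    im=r.read_camera(n);cv2.imwrite(f"pics/{n}0.png",im[:,:,::-1]);c=r.get_calibration(n);print(n,c)
E
```

```text
pics
{'t': 0.0, 'qpos': array([ 1.2428182 ,  0.53719994, -0.00443808,  1.5388183 ,  0.00260664,
        1.06727779, -0.07119826]), 'joint_velocities': array([ 0.0007641 , -0.00080599, -0.00052744, -0.00231295, -0.00037183,
        0.00063895, -0.00144605]), 'tau': array([ 5.20296817e-04, -5.70994806e+01,  9.91421677e-01, -2.51608837e+01,
       -5.61553426e-02,  1.78372976e-02,  1.51784043e-04]), 'position': array([ 0.16805015, -0.62729276,  0.23783856]), 'eef_rot': array([-3.13990004e+00,  1.30628460e-04,  2.61854535e-01]), 'contact_force': array([0.18318002, 0.66036114, 0.37220211]), 'torque': array([ 0.00744371,  0.04228595, -0.03001824]), 'finger_force': 0.0, 'finger_gap': 0.08808101291083963} 0.0187
scene {'fov_y': 46.07767405376681, 'cx': 314.6781225530244, 'cy': 243.86488782075108, 'R': array([[-0.45252714, -0.89164989, -0.0134039 ],
       [-0.53155971,  0.28178314, -0.79877565],
       [ 0.71600521, -0.35434268, -0.60147968]]), 't': array([0.26551998, 0.37373206, 1.52384507])}
top {'fov_y': 54.75735780859337, 'cx': 319.39396593115487, 'cy': 238.96982530168663, 'R': array([[ 0.02082892, -0.99977134, -0.00483962],
       [-0.97929584, -0.01942693, -0.20150001],
       [ 0.20135991,  0.00893645, -0.97947656]]), 't': array([0.03043448, 0.54420977, 1.39499354])}
```

View pics/scene0.png

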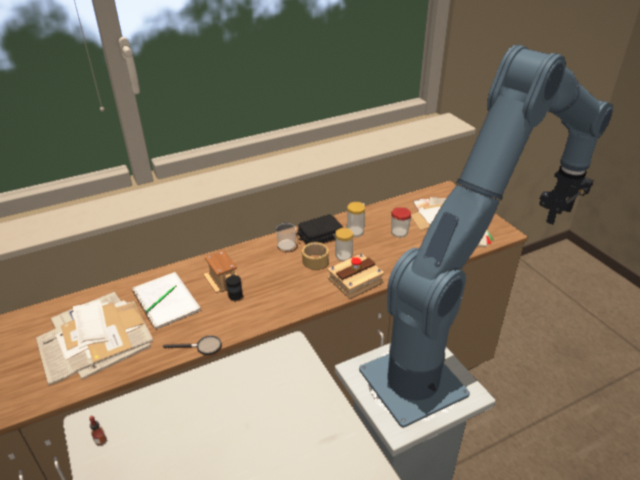

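View pics/top0.png

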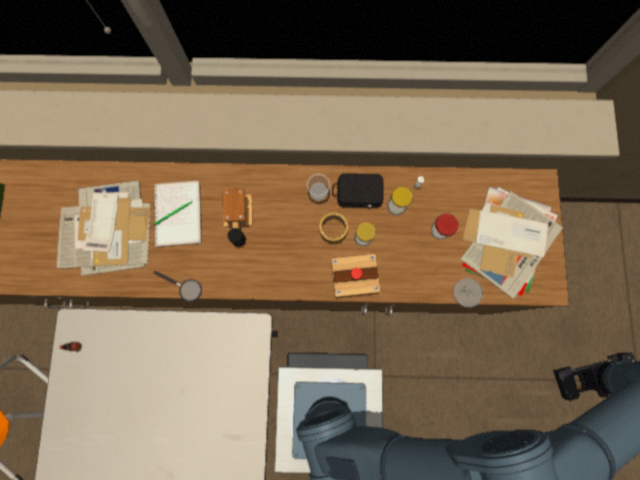

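The scene picture shows the mallet head at about (234,288) below its sleeve at (220,268), and the press at (356,274). The top picture shows the head at (236,237), the sleeve at (234,207), the red peg at (357,273), tape at (333,227), beaker at (318,188), magnifier at (180,285) and petri dish at (468,292).

```bash
cat > h.py <<'E'
import cv2,numpy as np
from workcell import r
def ray(c,u,v):
    f=240/np.tan(np.radians(c["fov_y"]/2)); R=np.array(c["R"]);t=np.array(c["t"])
    d=R.T@np.array([(u-c["cx"])/f,(v-c["cy"])/f,1.]); return -R.T@t,d
def onz(c,u,v,z):
    o,d=ray(c,u,v); return o+d*(z-o[2])/d[2]
def proj(c,X):
    f=240/np.tan(np.radians(c["fov_y"]/2)); p=np.array(c["R"])@np.array(X)+np.array(c["t"]); return np.array([c["cx"]+f*p[0]/p[2],c["cy"]+f*p[1]/p[2]])
E
python3 - <<'E'
from h import *
c=r.get_calibration("top");im=cv2.imread("pics/top0.png");hsv=cv2.cvtColor(im,cv2.COLOR_BGR2HSV)
red=((hsv[...,0]<8)|(hsv[...,0]>172))&(hsv[...,1]>180)&(hsv[...,2]>120)
def comp(m,x0,y0,x1,y1):
    k=np.zeros(m.shape,bool);k[y0:y1,x0:x1]=1;return np.argwhere(m&k)[:,::-1]
p=comp(red,340,260,375,290);print("peg",len(p),p.mean(0),onz(c,*p.mean(0),.089))
blk=hsv[...,2]<50
p=comp(blk,222,222,252,252);print("head",len(p),p.mean(0),p.min(0),p.max(0),onz(c,*p.mean(0),.045))
for n,uv,z in[("tape",(333,227),.048),("beaker",(318,185),.07),("petri",(468,292),.014),("mag",(190,290),.01),("sleeveTL",(224,191),.076),("sleeveTR",(245,191),.076),("sBL",(224,221),.076),("sBR",(245,221),.076)]: print(n,onz(c,*uv,z))
a=cv2.resize(im[170:310,150:290],None,fx=4,fy=4,interpolation=cv2.INTER_CUBIC)
b=cv2.resize(im[240:310,310:400],None,fx=4,fy=4,interpolation=cv2.INTER_CUBIC)
o=np.zeros((560,800,3),np.uint8);o[:,:560]=a;o[:280,560:800]=b[:,60:300];cv2.imwrite("pics/crop1.png",o)
E
```

```text
peg 111 [356.14414414 273.24324324] [ 0.43351226 -0.07156548  0.089     ]
head 203 [236.60098522 237.14778325] [229 229] [244 245] [0.5463186  0.30314767 0.045     ]
tape [ 0.58450877 -0.00065458  0.048     ]
beaker [0.71525002 0.04942926 0.07      ]
petri [ 0.39117795 -0.4285437   0.014     ]
mag [0.37996971 0.44764354 0.01      ]
sleeveTL [0.6877706 0.3454415 0.076    ]
sleeveTR [0.6890504  0.27914374 0.076     ]
sBL [0.59046124 0.33936875 0.076     ]
sBR [0.59174583 0.27396308 0.076     ]
```

View pics/crop1.png

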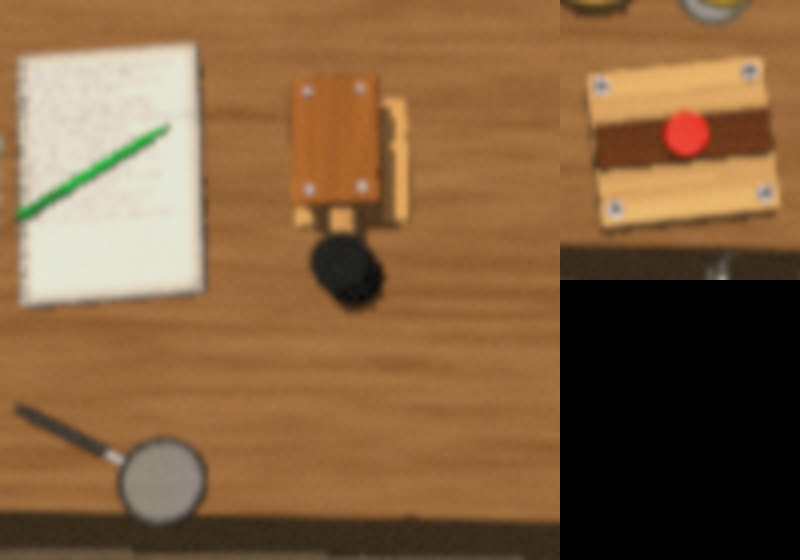

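The crop shows the head top centred near crop (343,265), the sleeve top spanning (292,76)-(379,204) with its axis close to world +x, and the press slightly turned with the peg at its centre. Next I'll move over the mallet for a close look.

Request:
move_arm:
  steps:
    - [398,-201,-42,0,0,-1.3,-1]
    - [398,-201,-42,0,0,-1.3,-1]
    - [398,-201,-42,0,0,-1.3,-1]
    - [398,-201,-42,0,0,-1.3,-1]
    - [398,-201,-42,0,0,-1.3,-1]
    - [398,-201,-42,0,0,-1.3,-1]
    - [398,-201,-42,0,0,-1.3,-1]
    - [398,-201,-42,0,0,-1.3,-1]
    - [398,-201,-42,0,0,-1.3,-1]
    - [398,-201,-42,0,0,-1.3,-1]

```text
t: 1.1
position: [0.5063, -0.3234, 0.2813]
eef_rot: [3.138, -0.004, 1.575]
contact_force: [0.2, 0.2, 0.8]
finger_gap: 0.0878
finger_force: 0.0
```

```bash
cat >> h.py <<'E'
from scipy.spatial.transform import Rotation as Ro
def go(x,y,z,yaw):
    "shift (mm) and turn from the present pose to a tool-down pose"
    s=r.observe();R0=Ro.from_euler("xyz",s["eef_rot"])
    d=R0.inv().apply(np.array([x,y,z])-s["position"])*1000
    w=(R0.inv()*Ro.from_euler("xyz",[np.pi,0,yaw])).as_rotvec()
    print(np.round(d,1),np.round(w,3))
def st():
    s=r.observe();print("t %.2f"%s["t"],s["position"].round(4),s["eef_rot"].round(3),"F",s["contact_force"].round(1),"gap %.4f ff %.1f"%(s["finger_gap"],s["finger_force"]),"q",s["qpos"].round(2))
E
python3 -c "
from h import *
st();go(.47,.29,.25,3.14)"
```

```text
t 1.10 [ 0.5063 -0.3234  0.2813] [ 3.138 -0.004  1.575] F [0.2 0.2 0.8] gap 0.0878 ff 0.0 q [ 0.8   0.44 -0.41  1.61  0.19  1.12  0.35]
[613.4 -33.7  33.5] [ 0.006  0.    -1.565]
```

Request:
move_arm:
  steps:
    - [612,-34,33,0,0,-1.56,-1]
    - [612,-34,33,0,0,-1.56,-1]
    - [612,-34,33,0,0,-1.56,-1]
    - [612,-34,33,0,0,-1.56,-1]
    - [612,-34,33,0,0,-1.56,-1]
    - [612,-34,33,0,0,-1.56,-1]
    - [612,-34,33,0,0,-1.56,-1]
    - [612,-34,33,0,0,-1.56,-1]
    - [612,-34,33,0,0,-1.56,-1]
    - [612,-34,33,0,0,-1.56,-1]
    - [612,-34,33,0,0,-1.56,-1]
    - [612,-34,33,0,0,-1.56,-1]
    - [612,-34,33,0,0,-1.56,-1]
    - [612,-34,33,0,0,-1.56,-1]
    - [612,-34,33,0,0,-1.56,-1]

```text
t: 2.6
position: [0.4723, 0.2801, 0.2472]
eef_rot: [-3.14, -0.001, 3.121]
contact_force: [0.9, -0.6, 0.7]
finger_gap: 0.0881
finger_force: 0.0
```

```bash
python3 -c "
from h import *
st();c=r.get_calibration('wrist');im=r.read_camera('wrist');cv2.imwrite('pics/w1.png',im[:,:,::-1]);np.save('w1.npy',c,allow_pickle=True)
print(-np.array(c['R']).T@c['t'],c['R'],c['fov_y'])
cv2.imwrite('pics/scene1.png',r.read_camera('scene')[:,:,::-1])
"
```

```text
t 2.60 [0.4723 0.2801 0.2472] [-3.140e+00 -1.000e-03  3.121e+00] F [ 0.9 -0.6  0.7] gap 0.0881 ff 0.0 q [ 0.04  0.5  -0.88  1.76  0.43  1.09  0.57]
[0.40501871 0.28108334 0.39316364] [[ 0.02076127  0.99978197 -0.00222991]
 [ 0.96426071 -0.01943428  0.26424156]
 [ 0.26414061 -0.0076362  -0.96445395]] 60.82538648400257
```

View pics/w1.png

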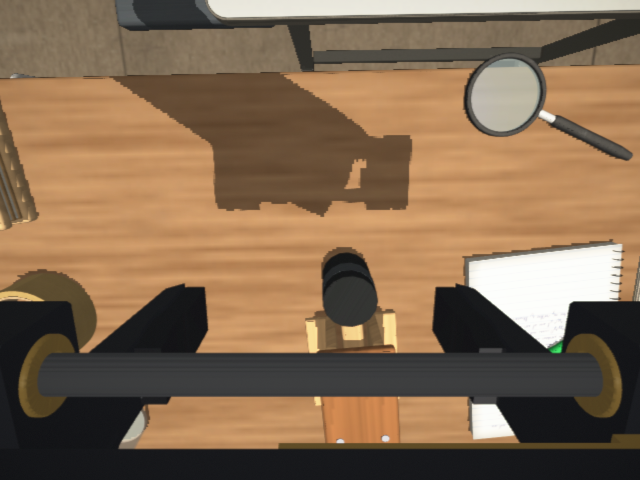

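The wrist view shows the head top disc centred near (350,300) with the handle running down into the sleeve. The sleeve's top edges run from about (320,352) to (323,442) on the left and (397,348) to (400,442) on the right. The table's front edge is at v≈75.

Run:
```python
from h import *
c=np.load('w1.npy',allow_pickle=True).item();im=cv2.imread('pics/w1.png');hsv=cv2.cvtColor(im,cv2.COLOR_BGR2HSV)
k=np.zeros(im.shape[:2],np.uint8);k[240:335,310:390]=1
m=((hsv[...,2]<62)&(hsv[...,1]<110)).astype(np.uint8)*k
cn=max(cv2.findContours(m,0,2)[0],key=cv2.contourArea)[:,0]
low=cn[cn[:,1]>298].astype(np.float32); print(cn.min(0),cn.max(0))
X=np.array([onz(c,u,v,.07)[:2] for u,v in low])
A=np.c_[2*X,np.ones(len(X))];s=np.linalg.lstsq(A,(X**2).sum(1),rcond=None)[0];print("head",s[:2],"r",np.sqrt(s[2]+s[0]**2+s[1]**2))
wood=((hsv[...,1]>140)&(hsv[...,0]<14)&(hsv[...,2]<215)).astype(np.uint8)
for v in (400,415,430,440):
    row=hsv[v,300:420].astype(int); g=np.abs(np.diff(im[v,300:420].astype(int),axis=0)).sum(1); i=np.argsort(g)[-6:]+300; print(v,sorted(i), [onz(c,u,v,.076)[:2].round(4) for u in (min(i),max(i))])
for n in((340,441),(386,438)): print(onz(c,*n,.076))
for v in (60,66,70,75,80,85):print(v,onz(c,250,v,0)[:2], im[v,250],im[v,400])
```

```text
[323 253] [376 325]
head [0.54866796 0.30306738] r 0.022491684894203497
400 [np.int64(313), np.int64(314), np.int64(319), np.int64(320), np.int64(396), np.int64(397)] [array([0.6417, 0.2694]), array([0.6431, 0.345 ])]
415 [np.int64(321), np.int64(322), np.int64(324), np.int64(396), np.int64(397), np.int64(398)] [array([0.6577, 0.2763]), array([0.659 , 0.3464])]
430 [np.int64(323), np.int64(325), np.int64(326), np.int64(397), np.int64(398), np.int64(399)] [array([0.674 , 0.2778]), array([0.6753, 0.3478])]
440 [np.int64(336), np.int64(342), np.int64(343), np.int64(381), np.int64(382), np.int64(388)] [array([0.6853, 0.2897]), array([0.6862, 0.3379])]
[0.68644187 0.29336855 0.076     ]
[0.68390834 0.33603673 0.076     ]
60 [0.34576257 0.21933064] [ 92 115 133] [56 63 65]
66 [0.35071847 0.21900395] [ 91 114 131] [ 98 122 140]
70 [0.3540423  0.21878485] [ 91 114 130] [ 71 108 150]
75 [0.35821966 0.21850948] [51 75 99] [ 90 136 186]
80 [0.36242232 0.21823245] [ 52  76 100] [ 99 147 197]
85 [0.3666505  0.21795373] [ 52  76 101] [101 149 198]
```

```bash
python3 -c "
from h import *
go(.548,.303,.13,np.pi+.07);go(.548,.303,.029,np.pi+.07)"
```

```text
[-74.6  25.6 117.4] [-0.002 -0.    -0.093]
[-74.6  25.8 218.4] [-0.002 -0.    -0.093]
```

Request:
move_arm:
  steps:
    - [-75,25.7,60,0,0,-0.09,-1]
    - [-75,25.7,90,0,0,-0.09,-1]
    - [-75,25.7,117,0,0,-0.09,-1]
    - [-75,25.7,117,0,0,-0.09,-1]
    - [-75,25.7,145,0,0,-0.09,-1]
    - [-75,25.7,180,0,0,-0.09,-1]
    - [-75,25.7,205,0,0,-0.09,-1]
    - [-75,25.7,218,0,0,-0.09,-1]
    - [-75,25.7,218,0,0,-0.09,-1]
    - [-75,25.7,218,0,0,-0.09,-1]

```text
t: 3.7
position: [0.5486, 0.3061, 0.0317]
eef_rot: [3.141, 0.002, -3.072]
contact_force: [-0.6, 0.7, 0.4]
finger_gap: 0.0881
finger_force: 0.0
```

```bash
python3 -c "
from h import *
st();c=r.get_calibration('wrist');im=r.read_camera('wrist');cv2.imwrite('pics/w2.png',im[:,:,::-1])
go(.548,.303,.029,np.pi+.07)"
```

```text
t 3.70 [0.5486 0.3061 0.0317] [ 3.141e+00  2.000e-03 -3.072e+00] F [-0.6  0.7  0.4] gap 0.0881 ff 0.0 q [-0.12  0.89 -0.68  1.68  0.72  0.84  0.52]
[ 0.9 -3.3  2.8] [ 0.001  0.002 -0.   ]
```

View pics/w2.png

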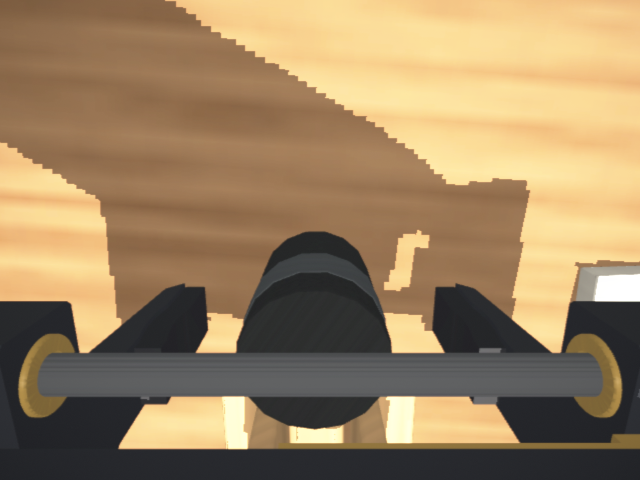

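The wrist view shows the head between the open fingers, its centre at u≈314 against the finger middle at u≈320, about 2 mm to the left. I'll check whether the arm has settled.

Request:
move_arm:
  steps:
    - [0,0,0,0,0,0,-1]
    - [0,0,0,0,0,0,-1]

```text
t: 3.95
position: [0.5482, 0.3061, 0.0309]
eef_rot: [3.141, 0.002, -3.072]
contact_force: [-0.4, -0.4, -0.4]
finger_gap: 0.0881
finger_force: 0.0
```

Request:
move_arm:
  steps:
    - [0,-2,1,0,0,0,-1]
    - [0,-2,1,0,0,0,0]
    - [0,-2,1,0,0,0,0.3]
    - [0,-2,1,0,0,0,1]
    - [0,-2,1,0,0,0,1]
    - [0,-2,1,0,0,0,1]
    - [0,-2,1,0,0,0,1]
    - [0,-2,1,0,0,0,1]
  force: 40

```text
t: 4.75
position: [0.5477, 0.304, 0.0287]
eef_rot: [3.141, -0.0, -3.071]
contact_force: [-0.9, -0.2, -0.6]
finger_gap: 0.0473
finger_force: 39.9
```

Request:
move_arm:
  steps:
    - [0,0,-2,0,0,0,1]
    - [0,0,-3.5,0,0,0,1]
    - [0,0,-3.5,0,0,0,1]
    - [8,0,-3.5,0,0,0,1]
    - [18,0,-3.5,0,0,0,1]
    - [28,0,-3.5,0,0,0,1]
    - [38,0,-3.5,0,0,0,1]

```text
t: 5.45
position: [0.5084, 0.3011, 0.0321]
eef_rot: [-3.141, -0.001, -3.071]
contact_force: [-0.0, -0.2, -3.8]
finger_gap: 0.0474
finger_force: 39.9
```

Request:
move_arm:
  steps:
    - [12,0,0,0,0,0,1]
    - [24,0,0,0,0,0,1]
    - [36,0,0,0,0,0,1]
    - [48,0,0,0,0,0,1]
    - [60,0,0,0,0,0,1]
    - [72,0,0,0,0,0,1]
    - [80,0,0,0,0,0,1]
    - [80,0,0,0,0,0,1]
    - [80,0,-20,0,0,0,1]
    - [80,0,-30,0,0,0,1]

```text
t: 6.45
position: [0.4308, 0.296, 0.0632]
eef_rot: [3.141, 0.001, -3.072]
contact_force: [0.5, -0.1, -3.0]
finger_gap: 0.0472
finger_force: 39.9
```

Request:
move_arm:
  steps:
    - [0,-30,0,0,0,0,1]
    - [0,-60,0,0,0,0,1]
    - [0,-90,0,0,0,0,1]
    - [0,-100,0,0,0,0,1]
    - [0,-100,10,0,0,0,1]
    - [0,-100,22,0,0,0,1]
    - [0,-100,29,0,0,0,1]
    - [0,-100,32,0,0,0,1]
    - [0,-100,33,0,0,0,1]
    - [0,-100,33,0,0,0,1]

```text
t: 7.45
position: [0.4368, 0.1965, 0.0291]
eef_rot: [3.141, -0.0, -3.07]
contact_force: [-0.5, -0.4, -3.4]
finger_gap: 0.0474
finger_force: 39.9
```

Request:
move_arm:
  steps:
    - [0,0,0.7,0,0,0,1]
    - [0,0,1.2,0,0,0,1]
    - [0,0,1.2,0,0,0,1]

```text
t: 7.75
position: [0.4373, 0.1961, 0.0286]
eef_rot: [3.141, 0.001, -3.071]
contact_force: [-1.7, -0.5, 4.9]
finger_gap: 0.047
finger_force: 39.9
```

Request:
move_arm:
  steps:
    - [0,0,0,0,0,0,0.3]
    - [0,0,0,0,0,0,-1]
    - [0,0,0,0,0,0,-1]
    - [0,0,0,0,0,0,-1]
    - [0,0,-5,0,0,0,-1]
    - [0,0,-25,0,0,0,-1]
    - [0,0,-60,0,0,0,-1]
    - [0,0,-100,0,0,0,-1]
    - [40,0,-140,0,0,0,-1]
    - [60,0,-160,0,0,0,-1]
    - [60,0,-160,0,0,0,-1]

```text
t: 8.85
position: [0.376, 0.192, 0.1904]
eef_rot: [-3.14, 0.004, -3.069]
contact_force: [0.9, -0.7, -0.4]
finger_gap: 0.0881
finger_force: 0.0
```

```bash
python3 -c "
from h import *
st();c=r.get_calibration('wrist');im=r.read_camera('wrist');cv2.imwrite('pics/w3.png',im[:,:,::-1]);np.save('w3.npy',c,allow_pickle=True)
s=r.read_camera('scene');cv2.imwrite('pics/scene2.png',s[:,:,::-1])"
```

```text
t 8.85 [0.376  0.192  0.1904] [-3.14   0.004 -3.069] F [ 0.9 -0.7 -0.4] gap 0.0881 ff 0.0 q [ 0.25  0.37 -0.98  2.12  0.42  0.85  0.67]
```

View pics/w3.png

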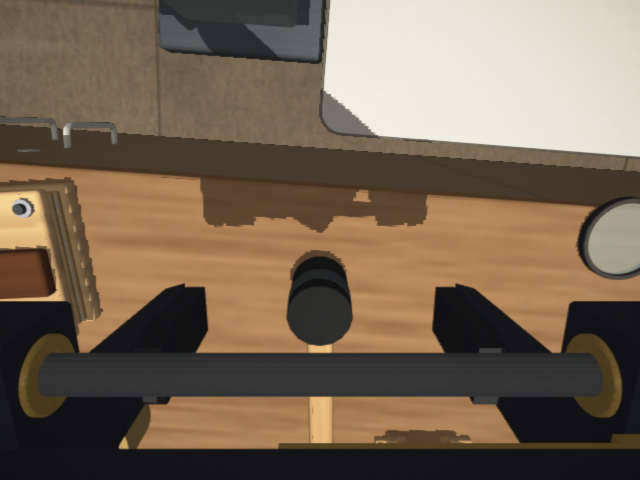

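The wrist view shows the mallet standing upright with its head top at about (320,310). The handle runs straight down the image at u≈310–332, centred between the fingers. Next I'll grip the handle.

Request:
move_arm:
  steps:
    - [-40,0,10,0,0,0,-1]
    - [-80,0,30,0,0,0,-1]
    - [-106,0,60,0,0,0,-1]
    - [-106,0,80,0,0,0,-1]
    - [-106,0,110,0,0,0,-1]
    - [-106,0,140,0,0,0,-1]
    - [-106,0,156,0,0,0,-1]
    - [-106,0,163,0,0,0,-1]
    - [-106,0,163,0,0,0,-1]
    - [-106,0,163,0,0,0,-1]

```text
t: 9.95
position: [0.4836, 0.1994, 0.0257]
eef_rot: [3.141, 0.001, -3.071]
contact_force: [-0.1, 0.4, 0.2]
finger_gap: 0.0883
finger_force: 0.0
```

Request:
move_arm:
  steps:
    - [0,0,0,0,0,0,0]
    - [0,0,0,0,0,0,0.3]
    - [0,0,0,0,0,0,0.45]
    - [0,0,0,0,0,0,0.55]
    - [0,0,0,0,0,0,1]
    - [0,0,0,0,0,0,1]
    - [0,0,0,0,0,0,1]
    - [0,0,0,0,0,0,1]
  force: 55

```text
t: 10.75
position: [0.4829, 0.199, 0.025]
eef_rot: [-3.142, -0.0, -3.071]
contact_force: [-0.3, 0.2, 0.3]
finger_gap: 0.0265
finger_force: 0.0
```

Request:
move_arm:
  steps:
    - [0,0,0,0,0,0,1]
    - [0,0,0,0,0,0,1]
    - [0,0,0,0,0,0,1]
    - [0,0,0,0,0,0,1]
  force: 58

```text
t: 11.15
position: [0.4829, 0.1991, 0.025]
eef_rot: [3.141, -0.0, -3.071]
contact_force: [0.2, 1.1, -1.6]
finger_gap: 0.0192
finger_force: 58.0
```

Request:
move_arm:
  steps:
    - [0,0,-10,0,0,0,1]
    - [0,0,-30,0,0,0,1]
    - [0,0,-60,0,0,0,1]
    - [0,0,-95,0,0,0,1]
    - [0,0,-130,0,0,0,1]
    - [0,0,-130,0,0,0,1]

```text
t: 11.75
position: [0.485, 0.2004, 0.1593]
eef_rot: [3.14, 0.007, -3.071]
contact_force: [0.4, 0.0, -2.8]
finger_gap: 0.0191
finger_force: 58.0
```

Run:
```python
from h import *
st()
ps=[]
for n in("scene","top"):
    c=r.get_calibration(n);im=cv2.imread(f"pics/{n}0.png");hsv=cv2.cvtColor(im,cv2.COLOR_BGR2HSV)
    m=((hsv[...,0]<8)|(hsv[...,0]>172))&(hsv[...,1]>180)&(hsv[...,2]>120)
    k=np.zeros(m.shape,bool);k[250:290,340:375]=1;p=np.argwhere(m&k)[:,::-1];u=p.mean(0);print(n,len(p),u,[onz(c,*u,z).round(4) for z in(.087,.092)]);ps.append(ray(c,*u))
(o1,d1),(o2,d2)=ps
A=np.c_[d1,-d2];t=np.linalg.lstsq(A,o2-o1,rcond=None)[0];print(o1+t[0]*d1,o2+t[1]*d2)
go(.460,-.1085,.155,2.2)
```

```text
t 11.75 [0.485  0.2004 0.1593] [ 3.14   0.007 -3.071] F [ 0.4  0.  -2.8] gap 0.0191 ff 58.0 q [ 0.17  0.58 -0.85  1.9   0.56  0.9   0.69]
scene 54 [356.2037037  260.85185185] [array([ 0.432 , -0.0718,  0.087 ]), array([ 0.4267, -0.0685,  0.092 ])]
top 111 [356.14414414 273.24324324] [array([ 0.4338, -0.0717,  0.087 ]), array([ 0.4331, -0.0713,  0.092 ])]
[ 0.43339088 -0.07269035  0.08568482] [ 0.43394628 -0.07180406  0.08569378]
[  46.7 -306.4    3.4] [0.005 0.005 1.012]
```

Request:
move_arm:
  steps:
    - [10,-30,0,0,0,0.1,1]
    - [15,-65,0,0,0,0.22,1]
    - [20,-105,0,0,0,0.34,1]
    - [25,-145,0,0,0,0.46,1]
    - [30,-185,0,0,0,0.58,1]
    - [36,-225,0,0,0,0.7,1]
    - [42,-265,0,0,0,0.82,1]
    - [46,-295,0,0,0,0.94,1]
    - [46,-306,2,0,0,1.01,1]
    - [46,-306,2,0,0,1.01,1]
    - [46,-306,2,0,0,1.01,1]
    - [46,-306,2,0,0,1.01,1]

```text
t: 12.95
position: [0.4584, -0.108, 0.1528]
eef_rot: [3.142, -0.001, 2.205]
contact_force: [0.0, 0.2, -2.3]
finger_gap: 0.0195
finger_force: 58.0
```

Run:
```python
from h import *
st()
im=r.read_camera('wrist');s=r.read_camera('scene');t=r.read_camera('top')
o=np.zeros((600,800,3),np.uint8);o[:300,:400]=cv2.resize(im,(400,300))
o[:300,400:]=cv2.resize(s[190:310,260:420],(400,300),interpolation=cv2.INTER_CUBIC)
o[300:,:400]=cv2.resize(t[190:310,260:420],(400,300),interpolation=cv2.INTER_CUBIC)
cv2.imwrite('pics/m4.png',o[:,:,::-1])
```

```text
t 12.95 [ 0.4584 -0.108   0.1528] [ 3.142e+00 -1.000e-03  2.205e+00] F [ 0.   0.2 -2.3] gap 0.0195 ff 58.0 q [ 0.64  0.43 -0.61  2.04  0.35  0.77  0.45]
```

View pics/m4.png

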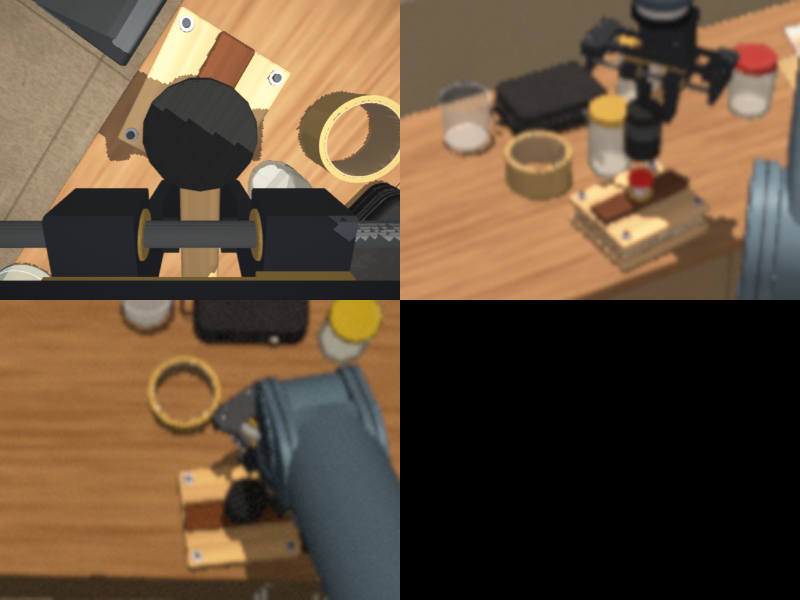

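The composite shows the head centred over the red peg: the peg is at (640,180) in the scene crop, directly below the head at (642,130). The mallet is level and the space around is free except for the yellow-lidded jar behind, so I'll check the jar's height.

Run:
```python
from h import *
o1,d1=ray(r.get_calibration("scene"),344,234);o2,d2=ray(r.get_calibration("top"),366,230)
t=np.linalg.lstsq(np.c_[d1,-d2],o2-o1,rcond=None)[0];print(o1+t[0]*d1,o2+t[1]*d2)
```

```text
[ 0.56478388 -0.10134459  0.09797787] [ 0.56544077 -0.10028088  0.09802813]
```

Request:
move_arm:
  steps:
    - [0,0,-10,0,0,0,1]
    - [0,0,38,0,0,0,1]
    - [0,0,0,0,0,0,1]
    - [0,0,0,0,0,0,1]
  force: 60

```text
t: 13.5
position: [0.4597, -0.1086, 0.1534]
eef_rot: [3.14, -0.002, 2.203]
contact_force: [0.9, 0.9, -2.3]
finger_gap: 0.0196
finger_force: 60.0
```

```bash
cat >> h.py <<'E'
def pegz():
    c=r.get_calibration("scene");im=r.read_camera("scene")[:,:,::-1];hsv=cv2.cvtColor(np.ascontiguousarray(im),cv2.COLOR_BGR2HSV)
    m=((hsv[...,0]<8)|(hsv[...,0]>172))&(hsv[...,1]>150)&(hsv[...,2]>60)
    k=np.zeros(m.shape,bool);k[245:295,340:375]=1;p=np.argwhere(m&k)[:,::-1]
    print("red",len(p),p.mean(0).round(2),p.min(0),p.max(0))
E
python3 - <<'E'
from h import *
pegz();c=r.get_calibration("scene")
for z in(.092,.082,.072,.062):print(z,proj(c,[.4335,-.072,z]))
E
```

```text
red 66 [356.39 261.11] [352 258] [362 264]
0.092 [356.0605146  259.35420473]
0.082 [355.96481163 261.79266633]
0.072 [355.86974246 264.21497891]
0.062 [355.77530083 266.62130238]
```

Request:
move_arm:
  steps:
    - [0,0,-10,0,0,0,1]
    - [0,0,40,0,0,0,1]
    - [0,0,46,0,0,0,1]

```text
t: 13.85
position: [0.4577, -0.1098, 0.1059]
eef_rot: [-3.14, -0.0, 2.202]
contact_force: [0.9, -2.3, 3.2]
finger_gap: 0.0192
finger_force: 60.0
```

Request:
move_arm:
  steps:
    - [0,0,-50,0,0,0,1]
    - [0,0,-50,0,0,0,1]
    - [0,0,-50,0,0,0,1]

```text
t: 14.15
position: [0.4593, -0.1098, 0.1591]
eef_rot: [3.14, 0.003, 2.202]
contact_force: [0.3, 0.1, -3.6]
finger_gap: 0.0191
finger_force: 60.0
```

```bash
python3 -c "
from h import *
st();pegz()"
```

```text
t 14.15 [ 0.4593 -0.1098  0.1591] [3.140e+00 3.000e-03 2.202e+00] F [ 0.3  0.1 -3.6] gap 0.0191 ff 60.0 q [ 0.65  0.42 -0.62  2.04  0.35  0.78  0.45]
red 67 [356.49 262.67] [352 259] [362 266]
```

Request:
move_arm:
  steps:
    - [0,0,16,0,0,0,1]
    - [0,0,65,0,0,0,1]
    - [0,0,20,0,0,0,1]
    - [0,0,0,0,0,0,1]
    - [0,0,0,0,0,0,1]

```text
t: 14.7
position: [0.4594, -0.1094, 0.158]
eef_rot: [3.14, 0.001, 2.202]
contact_force: [0.3, -0.7, -2.9]
finger_gap: 0.0192
finger_force: 60.0
```

```bash
python3 -c "
from h import *
st();pegz()"
```

```text
t 14.70 [ 0.4594 -0.1094  0.158 ] [3.140e+00 1.000e-03 2.202e+00] F [ 0.3 -0.7 -2.9] gap 0.0192 ff 60.0 q [ 0.66  0.43 -0.63  2.04  0.35  0.78  0.45]
red 77 [356.29 264.82] [351 261] [362 268]
```

Request:
move_arm:
  steps:
    - [0,0,20,0,0,0,1]
    - [0,0,68,0,0,0,1]
    - [0,0,20,0,0,0,1]
    - [0,0,0,0,0,0,1]
    - [0,0,0,0,0,0,1]

```text
t: 15.25
position: [0.4592, -0.1095, 0.1576]
eef_rot: [3.141, 0.001, 2.202]
contact_force: [0.5, -0.6, -2.8]
finger_gap: 0.0187
finger_force: 60.3
```

```bash
python3 -c "
from h import *
st();pegz()"
```

```text
t 15.25 [ 0.4592 -0.1095  0.1576] [3.141e+00 1.000e-03 2.202e+00] F [ 0.5 -0.6 -2.8] gap 0.0187 ff 60.3 q [ 0.66  0.43 -0.63  2.04  0.36  0.78  0.44]
red 77 [356.29 264.81] [351 261] [362 268]
```

Request:
move_arm:
  steps:
    - [0,0,24,0,0,0,1]
    - [0,0,66,0,0,0,1]

```text
t: 15.5
position: [0.4597, -0.1104, 0.0914]
eef_rot: [3.139, 0.005, 2.201]
contact_force: [0.2, -1.0, -4.1]
finger_gap: 0.0191
finger_force: 60.3
```

Request:
move_arm:
  steps:
    - [0,0,-66,0,0,0,1]
    - [0,0,-66,0,0,0,1]
    - [0,0,-66,0,0,0,1]

```text
t: 15.8
position: [0.4588, -0.1096, 0.1571]
eef_rot: [3.141, 0.001, 2.202]
contact_force: [0.1, 1.4, -3.0]
finger_gap: 0.0188
finger_force: 60.2
```

```bash
python3 -c "
from h import *
st();pegz()"
```

```text
t 15.80 [ 0.4588 -0.1096  0.1571] [3.141e+00 1.000e-03 2.202e+00] F [ 0.1  1.4 -3. ] gap 0.0188 ff 60.2 q [ 0.66  0.43 -0.64  2.04  0.36  0.78  0.44]
red 78 [356.36 264.81] [351 261] [362 268]
```

Run:
```python
from h import *
im=r.read_camera('wrist');s=r.read_camera('scene')
o=np.zeros((600,800,3),np.uint8);o[:300,:400]=cv2.resize(im,(400,300))
o[:,400:]=cv2.resize(s[210:300,325:385],(400,600),interpolation=cv2.INTER_CUBIC)
cv2.imwrite('pics/m5.png',o[:,:,::-1])
```

```text
(no output)
```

View pics/m5.png

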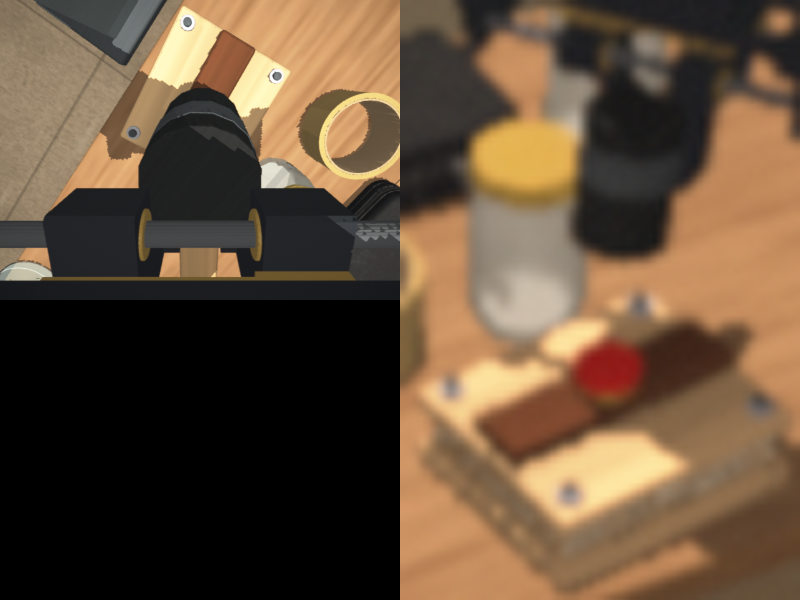

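The wrist view shows the head pitched up towards the gripper, so the handle slipped in the pads. The scene crop shows the red cap at about (610,368), far down, with a hint of brass still below it. I'll measure both the tilt and the peg.

Run:
```python
from h import *
c=r.get_calibration("scene")
def edges(im):
    # sub-pixel red profile down the cap's middle columns
    g=im[245:285,354:359].astype(float); s=(g[...,2]-g[...,:2].max(2)).mean(1); pk=s.max()
    i=np.where(s>pk/2)[0]; a,b=i[0],i[-1]
    top=a-(s[a]-pk/2)/(s[a]-s[a-1]); bot=b+(s[b]-pk/2)/(s[b]-s[b+1]); return 245+top,245+bot,pk
for f in("scene0","scene1","scene2"):print(f,edges(cv2.imread(f"pics/{f}.png")))
cur=r.read_camera("scene")[:,:,::-1];cv2.imwrite("pics/scene3.png",cur);print("now",edges(cur))
for z in(.092,.088,.082,.076,.072):
    B=[.4335,-.072];d=np.array(c["R"])[2,:2];d=d/np.linalg.norm(d)*.017
    print(z,"far edge top",proj(c,[*(B+d),z])[1],"near edge top",proj(c,[*(B-d),z])[1],"near bottom",proj(c,[*(B-d),z-.01])[1])
# mallet tilt: head mask lowest/side in the wrist view; band direction
w=r.get_calibration("wrist");cv2.imwrite("pics/w5.png",r.read_camera("wrist")[:,:,::-1]);np.save("w5.npy",w,allow_pickle=True)
s=r.observe();R=Ro.from_euler("xyz",s["eef_rot"]).as_matrix();ax=R[:,0];up=-R[:,2]
g=s["position"]+up*.0187 # grasp point
# mallet frame: grasp point at (0.0457,0,0.0437)
for th in np.radians([0,10,15,20,25,30]):
    mx=-ax*np.cos(th)-up*np.sin(th); mz=up*np.cos(th)-ax*np.sin(th)
    O=g-mx*.0457-mz*.0437
    my=np.cross(mz,mx)
    P=lambda x,z:np.array(O+mx*x+mz*z)
    print(round(np.degrees(th)),"face z",O[2].round(4),"wrist: outer bottom",proj(w,P(-.024,0)).round(),"outer top",proj(w,P(-.024,.07)).round(),"| scene face c",proj(c,P(0,0)).round(1),"top c",proj(c,P(0,.07)).round(1))
```

```text
scene0 (np.float64(256.6289592760181), np.float64(264.19256756756755), np.float64(198.0))
scene1 (np.float64(256.6818181818182), np.float64(264.23762376237624), np.float64(198.0))
scene2 (np.float64(256.69634703196346), np.float64(264.2656765676568), np.float64(197.4))
now (np.float64(260.37704918032784), np.float64(269.1162790697674), np.float64(119.2))
0.092 far edge top 256.0648481339334 near edge top 262.6934522715708 near bottom 265.1391666378769
0.088 far edge top 257.0392369324982 near edge top 263.67370681448114 near bottom 266.11287388318834
0.082 far edge top 258.49600044934357 near edge top 265.1391666378769 near bottom 267.56856194639704
0.076 far edge top 259.94701080379394 near edge top 266.59875164260063 near bottom 269.01843379483205
0.072 far edge top 260.91117164688205 near edge top 267.56856194639704 near bottom 269.981800987677
0 face z 0.1314 wrist: outer bottom [321. 120.] outer top [321. 116.] | scene face c [357.1 250. ] top c [357.8 232. ]
10 face z 0.14 wrist: outer bottom [321. 101.] outer top [321. 142.] | scene face c [356.3 249.1] top c [358.6 229.1]
15 face z 0.1447 wrist: outer bottom [321.  93.] outer top [321. 161.] | scene face c [356.  248.4] top c [359.  227.7]
20 face z 0.1496 wrist: outer bottom [321.  85.] outer top [321. 184.] | scene face c [355.7 247.5] top c [359.5 226.3]
25 face z 0.1548 wrist: outer bottom [321.  79.] outer top [321. 212.] | scene face c [355.5 246.6] top c [360.  224.9]
30 face z 0.1601 wrist: outer bottom [321.  74.] outer top [321. 244.] | scene face c [355.4 245.5] top c [360.5 223.6]
```

Run:
```python
from h import *
im=cv2.imread("pics/w5.png").astype(int)
print([(v,int(im[v,310:332].sum(2).mean()/3)) for v in range(128,330,5)])
s=cv2.imread("pics/scene3.png").astype(int)
for v in range(222,252,2): print(v,"".join("%4d"%(x.sum()//3) for x in s[v,348:374]))
w=np.load("w5.npy",allow_pickle=True).item();c=r.get_calibration("scene")
st_=r.observe();R=Ro.from_euler("xyz",st_["eef_rot"]).as_matrix();ax=R[:,0];up=-R[:,2];g=st_["position"]+up*.0187
for d in(.0457,.038,.032):
  for th in np.radians([10,15,20,25]):
    mx=-ax*np.cos(th)-up*np.sin(th); mz=up*np.cos(th)-ax*np.sin(th);O=g-mx*d-mz*.0437;P=lambda x,z:O+mx*x+mz*z
    print(d,round(np.degrees(th)),"wrist out-bot,out-top,in-top v",[round(proj(w,P(x,z))[1]) for x,z in((-.024,0),(-.024,.07),(.024,.07))],"scene face",proj(c,P(0,0)).round(1),"top",proj(c,P(0,.07)).round(1))
```

```text
Traceback (most recent call last):
numpy.exceptions.AxisError: axis 2 is out of bounds for array of dimension 2
```

Run:
```python
from h import *
im=cv2.imread("pics/w5.png",0).astype(int)
print([(v,int(im[v,312:330].mean())) for v in range(128,330,5)])
s=cv2.imread("pics/scene3.png",0).astype(int)
for v in range(222,252,2): print(v,"".join("%4d"%x for x in s[v,348:374]))
w=np.load("w5.npy",allow_pickle=True).item();c=r.get_calibration("scene")
st_=r.observe();R=Ro.from_euler("xyz",st_["eef_rot"]).as_matrix();ax=R[:,0];up=-R[:,2];g=st_["position"]+up*.0187
for d in(.0457,.038,.032):
  for th in np.radians([10,15,20,25]):
    mx=-ax*np.cos(th)-up*np.sin(th); mz=up*np.cos(th)-ax*np.sin(th);O=g-mx*d-mz*.0437;P=lambda x,z:O+mx*x+mz*z
    print(d,round(np.degrees(th)),"wrist out-bot,out-top,in-top v",[round(proj(w,P(x,z))[1]) for x,z in((-.024,0),(-.024,.07),(.024,.07))],"scene face",proj(c,P(0,0)).round(1),"top",proj(c,P(0,.07)).round(1))
```

```text
[(128, 108), (133, 72), (138, 56), (143, 30), (148, 30), (153, 30), (158, 29), (163, 55), (168, 57), (173, 56), (178, 59), (183, 30), (188, 29), (193, 30), (198, 29), (203, 57), (208, 57), (213, 48), (218, 37), (223, 31), (228, 31), (233, 31), (238, 31), (243, 31), (248, 31), (253, 31), (258, 31), (263, 32), (268, 32), (273, 31), (278, 31), (283, 31), (288, 31), (293, 31), (298, 31), (303, 31), (308, 31), (313, 31), (318, 31), (323, 31), (328, 31)]
222  134 133 133 135 134 118  86  52  31  27  27  34  58  90 112 110  93  60  37  32  31  31  30  35  48  65
224  134 136 139 140 134 108  71  38  27  25  24  23  25  30  42  47  45  36  30  30  31  30  32  37  55  76
226  136 141 149 148 108  61  34  28  25  24  23  23  25  25  25  25  24  26  24  27  29  31  32  45  85 124
228  167 174 180 170 113  54  36  39  36  29  26  24  23  24  25  24  24  24  25  25  29  29  31  58 106 136
230  183 185 186 169 111  53  32  31  30  30  29  25  25  25  27  26  27  24  26  26  30  30  35  75 127 146
232  181 182 172 130  80  52  44  37  34  32  31  29  26  27  25  26  28  30  33  31  30  31  45  90 1
[... 1476 characters left out ...]
 228.2]
0.038 15 wrist out-bot,out-top,in-top v [115, 196, 358] scene face [356.9 247.6] top [359.9 227. ]
0.038 20 wrist out-bot,out-top,in-top v [108, 218, 368] scene face [356.6 246.9] top [360.4 225.8]
0.038 25 wrist out-bot,out-top,in-top v [103, 243, 377] scene face [356.4 246.2] top [360.8 224.6]
0.032 10 wrist out-bot,out-top,in-top v [139, 203, 366] scene face [358.  247.3] top [360.3 227.5]
0.032 15 wrist out-bot,out-top,in-top v [132, 221, 374] scene face [357.7 247. ] top [360.7 226.4]
0.032 20 wrist out-bot,out-top,in-top v [126, 242, 381] scene face [357.3 246.5] top [361.1 225.4]
0.032 25 wrist out-bot,out-top,in-top v [120, 265, 388] scene face [357.1 245.9] top [361.5 224.4]
```

```bash
python3 -c "
from h import *
go(.46,.155,.157,2.2)"
```

```text
[212.2 158.1  -0.8] [-0.001 -0.     0.002]
```

Request:
move_arm:
  steps:
    - [21,16,0,0,0,0,1]
    - [48,36,0,0,0,0,1]
    - [80,60,0,0,0,0,1]
    - [112,84,0,0,-0.06,0,1]
    - [144,108,0,0,-0.12,0,1]
    - [176,132,0,0,-0.18,0,1]
    - [200,150,0,0,-0.24,0,1]
    - [212,158,0,0,-0.24,0,1]
    - [212,158,0,0,-0.24,0,1]
    - [212,158,0,0,-0.24,0,1]

```text
t: 17.05
position: [0.4608, 0.1535, 0.1566]
eef_rot: [-3.14, 0.24, 2.201]
contact_force: [0.7, -0.4, -2.6]
finger_gap: 0.0183
finger_force: 60.2
```

Run:
```python
from h import *
st()
def edges(im):
    g=im[245:285,354:359].astype(float); s=(g[...,2]-g[...,:2].max(2)).mean(1); pk=s.max()
    i=np.where(s>pk/2)[0]; a,b=i[0],i[-1]
    return 245+a-(s[a]-pk/2)/(s[a]-s[a-1]),245+b+(s[b]-pk/2)/(s[b]-s[b+1]),pk
s=r.read_camera("scene")[:,:,::-1];cv2.imwrite("pics/scene4.png",s);print(edges(s))
t=r.read_camera("top")[:,:,::-1];cv2.imwrite("pics/top4.png",t)
for f in(cv2.imread("pics/top0.png"),t):
    g=f[255:290,340:375].astype(int);m=(g[...,2]-g[...,:2].max(2))>70;p=np.argwhere(m);print("top peg",len(p),p.mean(0)[::-1]+[340,255])
w=r.read_camera("wrist")[:,:,::-1]
o=np.zeros((600,800,3),np.uint8);o[:300,:400]=cv2.resize(w,(400,300))
o[:300,400:]=cv2.resize(s[230:290,320:400],(400,300),interpolation=cv2.INTER_CUBIC)
o[300:,:400]=cv2.resize(s[220:320,240:373],(400,300),interpolation=cv2.INTER_CUBIC)
o[300:,400:]=cv2.resize(t[220:310,270:390],(400,300),interpolation=cv2.INTER_CUBIC)
cv2.imwrite("pics/m6.png",o)
```

```text
t 17.05 [0.4608 0.1535 0.1566] [-3.14   0.24   2.201] F [ 0.7 -0.4 -2.6] gap 0.0183 ff 60.2 q [-0.1   0.43 -0.58  2.05  0.66  0.84 -0.48]
(np.float64(260.62027491408935), np.float64(268.3489795918367), np.float64(196.6))
top peg 125 [356.144 272.824]
top peg 126 [355.76190476 273.5       ]
```

View pics/m6.png

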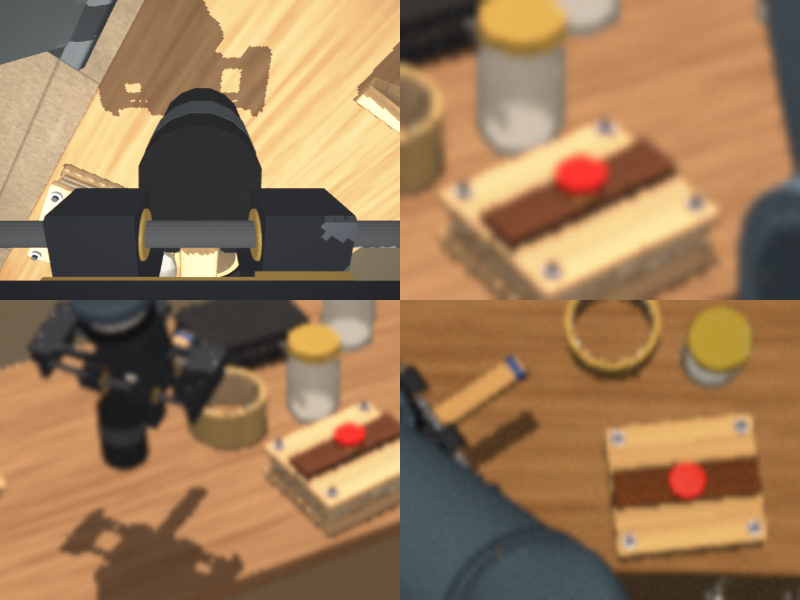

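The view shows the red cap nearly down with a sliver of brass still below it. The profile shift is about 4.0 of 4.85 px, so the peg has travelled roughly 16.5 mm. The head is close to the fingers in the grip, so I'll fit the mallet's pose in the grip.

Run:
```python
from h import *
from scipy.optimize import least_squares
w=np.load("w5.npy",allow_pickle=True).item();c=r.get_calibration("scene")
R=Ro.from_euler("xyz",[3.141,.001,2.202]).as_matrix();ax=R[:,0];up=-R[:,2];g=np.array([.4588,-.1096,.1571])+up*.0187
vd=np.array(c["R"])[2];
def f(p,full=False):
    th,d,h=p;mx=-ax*np.cos(th)-up*np.sin(th); mz=up*np.cos(th)-ax*np.sin(th);my=np.cross(mz,mx);O=g-mx*d-mz*h
    ph=np.linspace(0,2*np.pi,73);rim=np.array([proj(c,O+.024*(mx*np.cos(a)+my*np.sin(a))) for a in ph])
    P=lambda x,z:O+mx*x+mz*z
    return [proj(w,P(-.024,0))[1]-141,proj(w,P(-.024,.07))[1]-186,3*(rim[:,1].max()-247.8),3*((rim[:,0].min()+rim[:,0].max())/2-358)]
s=least_squares(f,[.15,.035,.045],x_scale=[.1,.01,.01]);print(np.degrees(s.x[0]),s.x[1:],np.round(s.fun,1))
print(np.round(f([0,.0457,.0437]),1))
for z in(0,.07):print(proj(c,[.44,.19,z]))
```

```text
5.17898539172817 [0.03676051 0.02794832] [ 0.  -0.  -0.  -0.2]
[-18.8 -67.6  19.6  -3.3]
[281.86518462 305.46859034]
[280.760187   288.72290163]
```

Run:
```python
from h import *
s=r.observe();R0=Ro.from_euler("xyz",s["eef_rot"])
for z in(-.08,-.12,-.135,-.14,-.145):print(z,(R0.inv().apply([0,0,z])*1000).round(1))
c=r.get_calibration("top")
print(proj(c,[.4335,-.072,.072])-proj(c,[.4335,-.072,.092]))
```

```text
-0.08 [19.1  0.1 77.7]
-0.12 [2.860e+01 1.000e-01 1.165e+02]
-0.135 [3.220e+01 1.000e-01 1.311e+02]
-0.14 [3.34e+01 1.00e-01 1.36e+02]
-0.145 [3.450e+01 1.000e-01 1.408e+02]
[-0.48140832  0.84940354]
```

Request:
move_arm:
  steps:
    - [5,0,20,0,0.05,0,1]
    - [12,0,50,0,0.1,0,1]
    - [20,0,80,0,0.15,0,1]
    - [26,0,105,0,0.15,0,1]
    - [29.5,0,120,0,0.15,0,1]
    - [29.5,0,120,0,0.15,0,1]
    - [29.5,0,120,0,0.15,0,1]

```text
t: 17.9
position: [0.4613, 0.1542, 0.0337]
eef_rot: [-3.141, 0.09, 2.2]
contact_force: [-0.4, -0.2, -2.5]
finger_gap: 0.019
finger_force: 60.2
```

Request:
move_arm:
  steps:
    - [0.3,0,3,0,0,0,1]
    - [0.6,0,6,0,0,0,1]
    - [0.8,0,9,0,0,0,1]
    - [0.8,0,9,0,0,0,1]

```text
t: 18.3
position: [0.4609, 0.1549, 0.0243]
eef_rot: [-3.141, 0.09, 2.202]
contact_force: [-0.3, -0.6, -2.4]
finger_gap: 0.0186
finger_force: 60.2
```

Request:
move_arm:
  steps:
    - [0.3,0,3,0,0,0,1]
    - [0.5,0,6,0,0,0,1]
    - [0.5,0,6,0,0,0,1]

```text
t: 18.6
position: [0.4608, 0.155, 0.018]
eef_rot: [-3.141, 0.09, 2.202]
contact_force: [-0.4, 0.1, -2.0]
finger_gap: 0.0188
finger_force: 60.2
```

Request:
move_arm:
  steps:
    - [0.2,0,2,0,0,0,1]
    - [0.4,0,4,0,0,0,1]
    - [0.4,0,4,0,0,0,1]

```text
t: 18.9
position: [0.4623, 0.1544, 0.0165]
eef_rot: [3.141, 0.094, 2.201]
contact_force: [-4.6, -4.7, 28.4]
finger_gap: 0.0191
finger_force: 61.9
```

Request:
move_arm:
  steps:
    - [0.2,0,1.5,0,0,0,1]
    - [0.3,0,3,0,0,0,1]
    - [0.3,0,3,0,0,0,1]

```text
t: 19.2
position: [0.4641, 0.1535, 0.0153]
eef_rot: [3.139, 0.097, 2.2]
contact_force: [-6.4, -10.1, 50.2]
finger_gap: 0.0188
finger_force: 63.4
```

Request:
move_arm:
  steps:
    - [-0.2,0,-2,0,0,0,1]
    - [-0.3,0,-3.5,0,0,0,1]
    - [-0.3,0,-3.5,0,0,0,1]

```text
t: 19.5
position: [0.4628, 0.1545, 0.016]
eef_rot: [3.139, 0.093, 2.201]
contact_force: [1.2, -3.6, 11.5]
finger_gap: 0.0189
finger_force: 61.1
```

Request:
move_arm:
  steps:
    - [0,0,-0.8,0,0,0,1]
    - [0,0,-0.8,0,0,0,0.6]
    - [0,0,-0.8,0,0,0,0.3]
    - [0,0,-0.8,0,0,0,-0.3]
    - [0,0,-0.8,0,0,0,-1]
    - [0,0,-0.8,0,0,0,-1]
    - [0,0,-0.8,0,0,0,-1]
    - [0,0,-0.8,0,0,0,-1]
    - [0,0,-10,0,0.05,0,-1]
    - [0,0,-40,0,0.09,0,-1]
    - [0,0,-80,0,0.09,0,-1]
    - [40,0,-115,0,0.09,0,-1]
    - [60,0,-130,0,0.09,0,-1]
    - [60,0,-130,0,0.09,0,-1]

```text
t: 20.9
position: [0.4175, 0.2166, 0.1408]
eef_rot: [3.138, -0.0, 2.208]
contact_force: [0.2, -0.2, 0.3]
finger_gap: 0.0883
finger_force: 0.0
```

Run:
```python
from h import *
st()
w=r.get_calibration("wrist");im=np.ascontiguousarray(r.read_camera("wrist")[:,:,::-1]);cv2.imwrite("pics/w7.png",im);np.save("w7.npy",w,allow_pickle=True)
t=r.read_camera("top")[:,:,::-1];cv2.imwrite("pics/top7.png",t)
hsv=cv2.cvtColor(im,cv2.COLOR_BGR2HSV);k=np.zeros(im.shape[:2],np.uint8);k[150:350,215:425]=1
m=((hsv[...,2]<62)&(hsv[...,1]<110)).astype(np.uint8)*k
cn=max(cv2.findContours(m,0,2)[0],key=cv2.contourArea)[:,0];print(cn.min(0),cn.max(0))
for v in range(cn[:,1].min(),352,8):
    q=np.where(m[v])[0];print(v,q.min() if len(q) else 0,q.max() if len(q) else 0,end="; ")
low=cn[(cn[:,1]>cn[:,1].max()-20)];X=np.array([onz(w,u,v,.07)[:2] for u,v in low])
s=np.linalg.lstsq(np.c_[2*X,np.ones(len(X))],(X**2).sum(1),rcond=None)[0];print("\nhead",s[:2],"r",np.sqrt(s[2]+s[0]**2+s[1]**2))
# handle: light wood at rows 405..445
for v in range(402,446,8):
    g=np.abs(np.diff(im[v,260:400].astype(int),axis=0)).sum(1);i=np.argsort(g)[-4:]+260;print(v,sorted(map(int,i)),onz(w,min(i)+.5,v,.058)[:2].round(4),onz(w,max(i)+.5,v,.058)[:2].round(4))
```

```text
t 20.90 [0.4175 0.2166 0.1408] [ 3.138 -0.     2.208] F [ 0.2 -0.2  0.3] gap 0.0883 ff 0.0 q [ 0.03  0.49 -0.75  2.05  0.48  0.77 -0.37]
[278 242] [357 346]
242 311 325; 250 296 340; 258 290 345; 266 286 348; 274 285 350; 282 283 353; 290 281 354; 298 280 356; 306 279 356; 314 279 357; 322 281 354; 330 286 350; 338 293 343; 346 315 320; 
head [0.43777342 0.18744046] r 0.022396610706726706
402 [301, 303, 304, 331] [0.4709 0.1248] [0.4867 0.1363]
410 [300, 303, 304, 331] [0.474  0.1194] [0.4904 0.1315]
418 [300, 303, 304, 331] [0.4776 0.1144] [0.4941 0.1265]
426 [302, 303, 304, 331] [0.4823 0.1101] [0.4978 0.1215]
434 [302, 304, 330, 331] [0.486 0.105] [0.5016 0.1165]
442 [302, 304, 330, 331] [0.4898 0.0998] [0.5055 0.1113]
```

```bash
python3 -c "
from h import *
go(.4602,.1567,.025,2.2)"
```

```text
[-69.8   0.7 113.5] [-0.001  0.001  0.004]
```

Request:
move_arm:
  steps:
    - [-40,0.5,5,0,0,0,-1]
    - [-70,0.7,20,0,0,0,-1]
    - [-70,0.7,50,0,0,0,-1]
    - [-70,0.7,85,0,0,0,-1]
    - [-70,0.7,105,0,0,0,-0.5]
    - [-70,0.7,113,0,0,0,0]
    - [-70,0.7,113,0,0,0,0.3]
    - [-70,0.7,113,0,0,0,0.5]
    - [-70,0.7,113,0,0,0,1]
    - [-70,0.7,113,0,0,0,1]
    - [-70,0.7,113,0,0,0,1]
    - [-70,0.7,113,0,0,0,1]
    - [-70,0.7,113,0,0,0,1]
    - [-70,0.7,113,0,0,0,1]
  force: 60

```text
t: 22.4
position: [0.4608, 0.1566, 0.0261]
eef_rot: [3.141, 0.0, 2.202]
contact_force: [-0.1, -0.4, 2.8]
finger_gap: 0.019
finger_force: 60.0
```

Request:
move_arm:
  steps:
    - [0,0,-15,0,0,0,1]
    - [0,0,-45,0,0,0,1]
    - [0,0,-85,0,0,0,1]
    - [-15,-12,-120,0,0,0,1]
    - [-45,-36,-124,0,0,0,1]
    - [-80,-64,-124,0,0,0,1]
    - [-115,-92,-124,0,0,0,1]
    - [-150,-120,-124,0,0,0,1]
    - [-178,-142,-124,0,0,0,1]
    - [-193.5,-156.7,-124,0,0,0,1]
    - [-193.5,-156.7,-124,0,0,0,1]
    - [-193.5,-156.7,-124,0,0,0,1]
    - [-193.5,-156.7,-124,0,0,0,1]

```text
t: 23.7
position: [0.4483, -0.0908, 0.1503]
eef_rot: [3.141, -0.0, 2.204]
contact_force: [-0.1, -0.2, -2.7]
finger_gap: 0.0188
finger_force: 60.0
```

Request:
move_arm:
  steps:
    - [0,0,20,0,0,0,1]
    - [0,0,54,0,0,0,1]
    - [0,0,15,0,0,0,1]
    - [0,0,0,0,0,0,1]
    - [0,0,0,0,0,0,1]

```text
t: 24.2
position: [0.45, -0.0906, 0.1515]
eef_rot: [3.139, 0.002, 2.204]
contact_force: [-0.4, -0.3, -2.9]
finger_gap: 0.0193
finger_force: 60.0
```

```bash
cat >> h.py <<'E'
def edges(im):
    g=im[245:285,354:359].astype(float); s=(g[...,2]-g[...,:2].max(2)).mean(1); pk=s.max()
    i=np.where(s>pk/2)[0]; a,b=i[0],i[-1]
    return np.round([245+a-(s[a]-pk/2)/(s[a]-s[a-1]),245+b+(s[b]-pk/2)/(s[b]-s[b+1]),pk],2)
def head():
    "silhouette top of the mallet head in the wrist view (pitch / slip check)"
    im=cv2.cvtColor(np.ascontiguousarray(r.read_camera("wrist")),cv2.COLOR_RGB2GRAY)
    print("wrist col",[(v,int(im[v,312:330].mean())) for v in range(100,225,6)])
E
python3 -c "
from h import *
st();print(edges(r.read_camera('scene')[:,:,::-1]));head()"
```

```text
t 24.20 [ 0.45   -0.0906  0.1515] [3.139e+00 2.000e-03 2.204e+00] F [-0.4 -0.3 -2.9] gap 0.0193 ff 60.0 q [ 0.71  0.45 -0.74  2.07  0.43  0.77  0.34]
[260.31 269.13 119.  ]
wrist col [(100, 247), (106, 246), (112, 245), (118, 233), (124, 224), (130, 197), (136, 128), (142, 92), (148, 54), (154, 37), (160, 66), (166, 69), (172, 69), (178, 70), (184, 69), (190, 70), (196, 64), (202, 51), (208, 40), (214, 40), (220, 40)]
```

Request:
move_arm:
  steps:
    - [0,0,22,0,0,0,1]
    - [0,0,54,0,0,0,1]

```text
t: 24.5
position: [0.4491, -0.092, 0.0957]
eef_rot: [3.14, 0.002, 2.202]
contact_force: [0.5, -1.6, 20.8]
finger_gap: 0.0192
finger_force: 60.0
```

Request:
move_arm:
  steps:
    - [0,0,-40,0,0,0,1]
    - [0,0,-54,0,0,0,1]
    - [0,0,-54,0,0,0,1]

```text
t: 24.8
position: [0.4494, -0.092, 0.1511]
eef_rot: [3.14, 0.003, 2.202]
contact_force: [-0.4, -0.4, -1.5]
finger_gap: 0.0192
finger_force: 60.0
```

```bash
python3 -c "
from h import *
st();print(edges(r.read_camera('scene')[:,:,::-1]))
w=r.get_calibration('wrist');head()
s=r.observe();R=Ro.from_euler('xyz',s['eef_rot']).as_matrix();ax=R[:,0];up=-R[:,2];g=s['position']+up*.0187
for d,h,th in((.038,.0448,0),(.038,.0448,.09),(.038,.036,0),(.038,.036,.09),(.038,.028,0),(.038,.028,.09)):
    mx=-ax*np.cos(th)-up*np.sin(th); mz=up*np.cos(th)-ax*np.sin(th);O=g-mx*d-mz*h
    print(d,h,th,[round(proj(w,O+mx*x+mz*z)[1]) for x,z in((-.024,0),(-.024,.07))])
"
```

```text
t 24.80 [ 0.4494 -0.092   0.1511] [3.140e+00 3.000e-03 2.202e+00] F [-0.4 -0.4 -1.5] gap 0.0192 ff 60.0 q [ 0.71  0.45 -0.74  2.07  0.43  0.77  0.34]
[260.37 269.11 119.6 ]
wrist col [(100, 246), (106, 246), (112, 245), (118, 238), (124, 232), (130, 202), (136, 138), (142, 96), (148, 44), (154, 57), (160, 32), (166, 62), (172, 68), (178, 68), (184, 69), (190, 69), (196, 62), (202, 40), (208, 39), (214, 39), (220, 39)]
0.038 0.0448 0 [139, 147]
0.038 0.0448 0.09 [130, 159]
0.038 0.036 0 [140, 149]
0.038 0.036 0.09 [132, 166]
0.038 0.028 0 [140, 151]
0.038 0.028 0.09 [134, 174]
```

Request:
move_arm:
  steps:
    - [15,12,0,0,0,0,1]
    - [45,36,0,0,0,0,1]
    - [80,64,0,0,0,0,1]
    - [115,92,0,0,0,0,1]
    - [150,120,0,0,0,0,1]
    - [178,142,10,0,0,0,1]
    - [193,156,40,0,0,0,1]
    - [193,156,80,0,0,0,1]
    - [193,156,105,0,0,0,1]
    - [193,156,117,0,0,0,1]
    - [193,156,121,0,0,0,1]
    - [193,156,121,0,0,0,1]

```text
t: 26.1
position: [0.4605, 0.1558, 0.0291]
eef_rot: [3.142, 0.0, 2.202]
contact_force: [-0.4, 0.2, -2.9]
finger_gap: 0.0194
finger_force: 60.0
```

Request:
move_arm:
  steps:
    - [0,0,1,0,0,0,1]
    - [0,0,2,0,0,0,1]
    - [0,0,2,0,0,0,1]

```text
t: 26.4
position: [0.4609, 0.1558, 0.0276]
eef_rot: [3.14, 0.001, 2.201]
contact_force: [0.2, 0.1, -2.9]
finger_gap: 0.0193
finger_force: 60.0
```

Request:
move_arm:
  steps:
    - [0,0,1,0,0,0,1]
    - [0,0,1,0,0,0,1]

```text
t: 26.6
position: [0.4605, 0.1558, 0.0261]
eef_rot: [3.141, 0.0, 2.202]
contact_force: [-0.3, 0.7, -2.8]
finger_gap: 0.0191
finger_force: 60.0
```

Request:
move_arm:
  steps:
    - [0,0,0.8,0,0,0,1]
    - [0,0,1,0,0,0,1]

```text
t: 26.8
position: [0.4603, 0.1558, 0.0249]
eef_rot: [-3.141, -0.0, 2.202]
contact_force: [-0.1, -0.1, -3.8]
finger_gap: 0.0193
finger_force: 60.0
```

Request:
move_arm:
  steps:
    - [0,0,0.8,0,0,0,1]
    - [0,0,0.8,0,0,0,1]

```text
t: 27.0
position: [0.4603, 0.1558, 0.024]
eef_rot: [-3.141, -0.0, 2.202]
contact_force: [0.1, 1.0, -3.8]
finger_gap: 0.0192
finger_force: 60.0
```

Request:
move_arm:
  steps:
    - [0,0,0.8,0,0,0,1]
    - [0,0,1,0,0,0,1]

```text
t: 27.2
position: [0.4607, 0.1556, 0.0236]
eef_rot: [-3.142, 0.001, 2.202]
contact_force: [-1.1, -1.8, 7.7]
finger_gap: 0.0192
finger_force: 60.0
```

Request:
move_arm:
  steps:
    - [0,0,0.8,0,0,0,1]
    - [0,0,1,0,0,0,1]

```text
t: 27.4
position: [0.461, 0.1554, 0.0233]
eef_rot: [3.142, 0.002, 2.202]
contact_force: [-3.0, -4.6, 17.4]
finger_gap: 0.0189
finger_force: 60.0
```

Contact is at about TCP z 0.024. I'll ease up, open and retreat clear.

Request:
move_arm:
  steps:
    - [0,0,-1.6,0,0,0,1]
    - [0,0,-1.6,0,0,0,0.6]
    - [0,0,-1.6,0,0,0,0.3]
    - [0,0,-1.6,0,0,0,-0.3]
    - [0,0,-1.6,0,0,0,-1]
    - [0,0,-1.6,0,0,0,-1]
    - [0,0,-1.6,0,0,0,-1]
    - [0,0,-1.6,0,0,0,-1]
    - [0,0,-10,0,0,0,-1]
    - [0,0,-35,0,0,0,-1]
    - [0,0,-75,0,0,0,-1]
    - [20,0,-115,0,0,0,-1]
    - [60,0,-130,0,0,0,-1]
    - [60,0,-160,0,0,0,-1]
    - [60,0,-160,0,0,0,-1]

```text
t: 28.9
position: [0.426, 0.2065, 0.1858]
eef_rot: [3.136, 0.002, 2.205]
contact_force: [0.7, 0.1, 0.2]
finger_gap: 0.0885
finger_force: 0.0
```

Run:
```python
from h import *
st();s=r.read_camera("scene")[:,:,::-1];t=r.read_camera("top")[:,:,::-1];w=r.read_camera("wrist")[:,:,::-1]
print(edges(s))
for f in(cv2.imread("pics/top0.png"),t):
    g=f[255:290,340:375].astype(int);m=(g[...,2]-g[...,:2].max(2))>70;p=np.argwhere(m);print("top peg",len(p),p.mean(0)[::-1]+[340,255])
o=np.zeros((600,800,3),np.uint8);o[:300,:400]=cv2.resize(w,(400,300))
o[:300,400:]=cv2.resize(s[230:290,320:400],(400,300),interpolation=cv2.INTER_CUBIC)
o[300:,:400]=cv2.resize(s[200:350,190:390],(400,300),interpolation=cv2.INTER_CUBIC)
o[300:,400:]=cv2.resize(t[170:320,150:350],(400,300),interpolation=cv2.INTER_CUBIC)
cv2.imwrite("pics/m8.png",o)
```

```text
t 28.90 [0.426  0.2065 0.1858] [3.136e+00 2.000e-03 2.205e+00] F [0.7 0.1 0.2] gap 0.0885 ff 0.0 q [ 0.12  0.43 -0.82  2.01  0.41  0.87 -0.29]
[260.61 268.33 196.8 ]
top peg 125 [356.144 272.824]
top peg 127 [355.81102362 273.48818898]
```

View pics/m8.png

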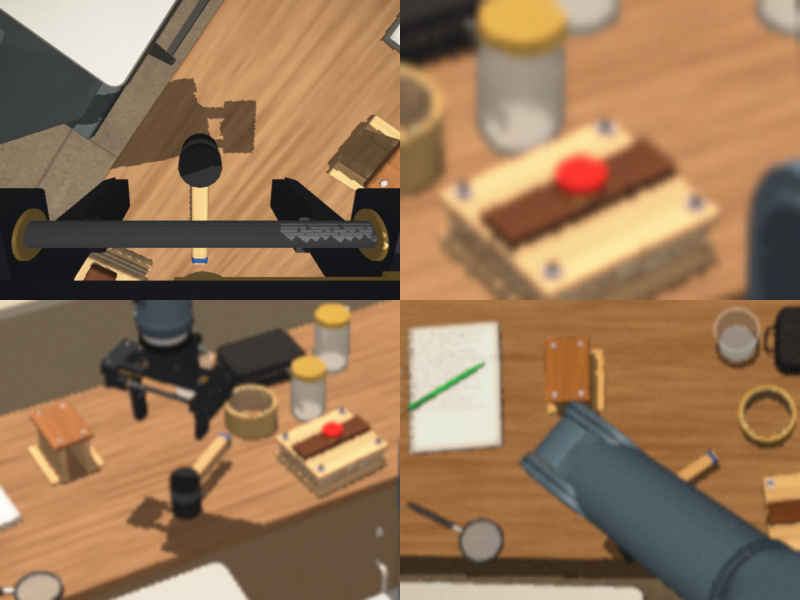

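The final view shows the mallet standing upright on the table, with the press, tape, magnifier and sleeve in place and the red cap low. The peg took over 20 N without moving, which suggests it is home. I'll check its height from close by with two wrist views.

```bash
python3 -c "
from h import *
x=np.array([np.cos(2.2),np.sin(2.2),0]);y=np.array([np.sin(2.2),-np.cos(2.2),0]);p=np.array([.4335,-.072,.21])
for k in(-.07,.07):
    q=p-.05*x+k*y;print(q);go(*q,2.2)"
```

```text
[ 0.40633031 -0.1536199   0.21      ]
[-277.5 -225.5  -27.9] [-0.001  0.001  0.001]
[ 0.5195198  -0.07122974  0.21      ]
[-277.6  -85.5  -27.9] [-0.001  0.001  0.001]
```

Request:
move_arm:
  steps:
    - [0,0,-28,0,0,0,-1]
    - [-45,-14,-28,0,0,0,-1]
    - [-90,-28,-28,0,0,0,-1]
    - [-135,-42,-28,0,0,0,-1]
    - [-180,-56,-28,0,0,0,-1]
    - [-225,-70,-28,0,0,0,-1]
    - [-265,-82,-28,0,0,0,-1]
    - [-277,-85,-28,0,0,0,-1]
    - [-277,-85,-28,0,0,0,-1]
    - [-277,-85,-28,0,0,0,-1]

```text
t: 30.05
position: [0.519, -0.0681, 0.2094]
eef_rot: [-3.141, -0.002, 2.203]
contact_force: [-0.5, 0.9, 0.3]
finger_gap: 0.0882
finger_force: 0.0
```

```bash
python3 -c "
from h import *
st();w=r.get_calibration('wrist');cv2.imwrite('pics/pA.png',r.read_camera('wrist')[:,:,::-1]);np.save('pA.npy',w,allow_pickle=True)"
```

```text
t 30.05 [ 0.519  -0.0681  0.2094] [-3.141e+00 -2.000e-03  2.203e+00] F [-0.5  0.9  0.3] gap 0.0882 ff 0.0 q [ 0.63  0.46 -0.75  1.87  0.38  0.96  0.35]
```

Request:
move_arm:
  steps:
    - [0,-35,0,0,0,0,-1]
    - [0,-75,0,0,0,0,-1]
    - [0,-115,0,0,0,0,-1]
    - [0,-140,0,0,0,0,-1]
    - [0,-140,0,0,0,0,-1]
    - [0,-140,0,0,0,0,-1]
    - [0,-140,0,0,0,0,-1]

```text
t: 30.8
position: [0.4079, -0.1505, 0.2104]
eef_rot: [3.14, 0.0, 2.205]
contact_force: [0.1, 0.6, -0.3]
finger_gap: 0.0879
finger_force: 0.0
```

Run:
```python
from h import *
st();w=r.get_calibration('wrist');cv2.imwrite('pics/pB.png',r.read_camera('wrist')[:,:,::-1]);np.save('pB.npy',w,allow_pickle=True)
def tri(a,b):
    t=np.linalg.lstsq(np.c_[a[1],-b[1]],b[0]-a[0],rcond=None)[0];return (a[0]+t[0]*a[1]+b[0]+t[1]*b[1])/2
rays=[]
for n in"AB":
    im=cv2.imread(f"pics/p{n}.png");c=np.load(f"p{n}.npy",allow_pickle=True).item();g=im.astype(int);hsv=cv2.cvtColor(im,cv2.COLOR_BGR2HSV)
    d=g[...,2]-g[...,:2].max(2);m=((d>60)&(hsv[...,1]>170)).astype(np.uint8)
    cn=max(cv2.findContours(m,0,2)[0],key=cv2.contourArea);x,y,ww,hh=cv2.boundingRect(cn);print(n,"cap box",x,y,ww,hh)
    vals=g[m>0][:,2];print(" red pct",np.percentile(vals,[5,25,50,75,95]))
    gm=((hsv[...,1]<95)&(hsv[...,2]>70)).astype(np.uint8)
    q=cv2.findContours(gm,0,2)[0]
    print(" screws",[(tuple(np.round(cv2.minEnclosingCircle(k)[0],1)),int(cv2.contourArea(k))) for k in q if 60<cv2.contourArea(k)<600])
    for z in(.072,.0755): print(" pred cap",z,proj(c,[.4335,-.072,z]).round(1))
```

```text
t 30.80 [ 0.4079 -0.1505  0.2104] [3.14  0.    2.205] F [ 0.1  0.6 -0.3] gap 0.0879 ff 0.0 q [ 0.93  0.3  -0.78  2.07  0.28  0.87  0.62]
A cap box 193 136 50 50
 red pct [135. 189. 190. 192. 194.]
 screws [((np.float64(200.0), np.float64(449.0)), 400), ((np.float64(504.5), np.float64(438.5)), 227), ((np.float64(413.8), np.float64(345.4)), 95), ((np.float64(240.5), np.float64(255.5)), 459), ((np.float64(133.3), np.float64(195.2)), 281)]
 pred cap 0.072 [215.4 157.4]
 pred cap 0.0755 [214.1 157.8]
B cap box 392 134 50 50
 red pct [113. 168. 170. 238. 255.]
 screws [((np.float64(347.5), np.float64(441.5)), 190), ((np.float64(574.0), np.float64(358.5)), 84), ((np.float64(527.5), np.float64(358.5)), 126), ((np.float64(347.7), np.float64(205.6)), 261), ((np.float64(315.6), np.float64(193.5)), 269)]
 pred cap 0.072 [418.  155.8]
 pred cap 0.0755 [419.2 156.1]
```

Run:
```python
from h import *
from scipy.optimize import least_squares
ph=np.linspace(0,2*np.pi,120,endpoint=False);circ=.017*np.c_[np.cos(ph),np.sin(ph),0*ph]
C=[np.load(f"p{n}.npy",allow_pickle=True).item() for n in"AB"]
obs=[(193,136,243,186),(392,134,442,184)]
obs=[np.array(o)-.5 for o in obs]
def box(c,X):
    P=np.array([proj(c,X+k+[0,0,dz]) for k in circ for dz in(0,-.01)]);return np.r_[P.min(0),P.max(0)]
f=lambda X:np.r_[box(C[0],X)-obs[0],box(C[1],X)-obs[1]]
s=least_squares(f,[.4335,-.072,.074],x_scale=.01);print("cap top",s.x.round(4),s.fun.round(1))
# screws as height reference (top face 0.046)
def tri(a,b):
    t=np.linalg.lstsq(np.c_[a[1],-b[1]],b[0]-a[0],rcond=None)[0];return (a[0]+t[0]*a[1]+b[0]+t[1]*b[1])/2
sa=[(240.5,255.5),(133.3,195.2)];sb=[(347.7,205.6),(315.6,193.5)]
for i in sa:print("A",i,onz(C[0],*i,.047).round(4))
for j in sb:print("B",j,onz(C[1],*j,.047).round(4))
for i in sa:
    for j in sb:print(i,j,tri(ray(C[0],*i),ray(C[1],*j)).round(4))
```

```text
cap top [ 0.4351 -0.0739  0.0702] [-0.7 -0.4  1.4  0.1 -1.3 -0.   0.6  0.4]
A (240.5, 255.5) [ 0.4863 -0.1299  0.047 ]
A (133.3, 195.2) [ 0.3942 -0.1378  0.047 ]
B (347.7, 205.6) [ 0.42   -0.1306  0.047 ]
B (315.6, 193.5) [ 0.3946 -0.1377  0.047 ]
(240.5, 255.5) (347.7, 205.6) [ 0.4644 -0.1572 -0.0672]
(240.5, 255.5) (315.6, 193.5) [ 0.4479 -0.1669 -0.0861]
(133.3, 195.2) (347.7, 205.6) [ 0.4096 -0.122   0.0955]
(133.3, 195.2) (315.6, 193.5) [ 0.3945 -0.1375  0.0479]
```

The cap top triangulates to about 70 mm, with a press screw at 48 mm as reference, so the peg is home to within the measuring error. I'm handing the job in.

```bash
python3 -c "
from workcell import r
print(r.close_job())"
```

```text
the job is handed in; nothing more can be done
None
```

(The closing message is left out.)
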